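# Seat the drain-cock plug of the tea tray

## Robot

A 6-joint arm with a two-finger parallel gripper is mounted at the origin on the work surface. World frame = base frame: x ahead of the robot, y to its left, z up, the work surface at z = 0. Lengths are in m, angles in rad, forces in N, time in s.
With the tool pointing down it reaches from about 0.375 to 0.9 m from the base axis. Payload 3.1 kg.
Tool frame: the origin (TCP) lies at the very end of the fingers, on their centre line; the grasp point (between the pads) lies ctrl.pinch_z behind it (ctrl.pinch_z is the distance from the TCP to the grasp point, in m); z points along the fingers, y is the direction in which the jaws open and shut (so a half turn about z gives the same grasp; the last joint's range is limited). The gripper opens to 87 mm and grips with 3 to 60 N. Pads are 19 mm wide; open, the fingers measure 117 mm over their backs; the gripper's body (75 mm by 190 mm) begins 51 mm behind the grasp point.
Start: joints at [-1.355, 0.527, 1.433, -0, 1.181, -0.178], TCP at [0.24, -0.577, 0.185] pointing down, gripper open.
Joint ranges: [-3.08, 3.08], [-0.75, 2.2], [0.22, 2.44], [-1.43, 4.57], [0, 2.65], [-2.85, 2.85]. Speed limits (rad/s): [2.79, 2.79, 3.14, 3.14, 3.14, 3.14].

## Interface

Orientations are given as a rotation vector (axis times angle).
In Python, from workcell import ctrl gives the robot as it stands. The module is installed in compiled form; this text tells all that it offers.
- The arm moves only by the tool move_arm, never from a script. Its argument "commands" is one flat list of numbers, 7 for each row, row after row: the turn, a rotation vector about the world's x, y, z in rad, then the shift along the world's x, y, z in mm, then the opening, from 0 (shut) to 1 (fully open). In form: [rx, ry, rz, dx, dy, dz, fingers, rx, ry, rz, dx, dy, dz, fingers, ...]. A call has exactly 5 rows; each row is the pose to reach, as a shift and turn from the pose commanded when the call began; what a row does not reach only later rows make up. A row lasts 1/8 s, in which the tool goes at most 62.5 mm and 10.7 degrees, less where a joint would pass 70% of its speed; a pose out of reach is approached as far as the arm can. A call with a gripper value outside its range is refused whole. The fingers move at their own pace and stop on an object; "grip_force" is the grip in N (left out, the last holds). Time passes only in rows, so rows that repeat a pose let the fingers close, or fill a call up. It gives the time, the measured TCP pose, the force and the opening at its end, in the units of the state.
- ctrl.read_state(): the state, without advancing time (a new reading comes with each control period).
- ctrl.capture(name): name is "scene" or "side" or "wrist"; returns a dict with "color" (400x640x3 uint8, red, green, blue), "range_z" (400x640 float32, m along the optical axis (not along the pixel's ray), 0 where there is no reading), "intrinsics" (3x3 intrinsics, pixels), "world_from_camera" (4x4, takes a point from camera to world coordinates); the wrist camera has in their place "tool_from_camera" (4x4, takes a point from camera to tool coordinates, whose origin is the TCP and whose axes are the flange's). Camera axes: x right, y up, looking along -z (the intrinsics and any distortion apply to the point x, -y, -z); pixel columns grow to the right and rows downward; lengths in m; the calibration is good to about 2 mm. A picture is of the moment at which its call begins: read the wrist's pose just before it.
- ctrl.sign_off(): hands the job in, once; it reports no verdict.
Trained networks look in the newest picture that a camera, given by its name, has taken for a name from the list of things; names that differ only in an ending like _2 or _b are one class to them, and where a whole thing is asked for, a point or a joint stands for the part that bears it (a point fixed in the world has none). Each returns a list of dicts, best first, with "p" (0 to 1); they miss things now and then, are a little off and sometimes report something else, mostly with a low value. They report only what shows in the picture. A call takes as long as a camera call. They do not tell look-alikes from the thing itself.
- ctrl.regions_of(name, camera): "mask" (400x640 bool, what is visible of it) and "uv" ([column, row] in pixels, amid what is visible of it).
- ctrl.landmark_of(name, camera): "uv" ([column, row] in pixels: a listed point, or the origin of a listed thing).
The state is a dict: "clock": time; "qpos": joint angles; "qvel": joint speeds; "joint_efforts": joint torques, N m; "tcp_pos": TCP position; "tcp_rot": TCP orientation; "force": force on the tool from outside, world axes, zero at the start; "torque": the same for the moment, N m; "opening": finger opening in m.
Only numpy, scipy, OpenCV 4.12 (cv2) and the standard library are available. Lean on these libraries where they do the work, as an engineer would, in place of code of your own. Each camera call takes 0.05 s, during which the arm holds its last target. There are 200 camera calls.

## Task

Refit the loose tapered plug of the tea tray's drain cock so that the drain is shut and the plug holds: take it from the wooden stand, set it upright into the cock with its handle bar in line with the drain pipe, then turn it a quarter turn, either way, while pressing it down with a steady push of about 10 N, so that it wedges tight with the bar square across the pipe. Never bear down on the cock with much more than that (18 N is too much for its rubber mount; pressing without turning does not wedge the plug), let go of the plug, and leave the other things on the sill standing where they are.

Things in the scene. Friction and masses are not known exactly. Their poses are not given: they have to be found in the camera images.
- plug: Loose steel plug, about 120 g, at the start upright in the stand, hung by its collar. Origin: centre of the narrow lower end; z up its axis. Smooth cone 15 mm across at z = 0, 21.3 mm at z = 36 mm (half angle 5 deg); round collar 35 mm across, z = 36 to 40 mm; flat handle bar z = 40 to 74 mm, 40 mm long along x, 12 mm thick along y, alike both ways round.
- plug_grip (a point): Point on the plug's axis in the bar, 62 mm above the plug's origin, 12 mm below the bar's top; axes as the plug's. A grasp from above across the 12 mm thickness here keeps the fingertips clear of the collar.
- stand: Fixed wooden block 70 x 70 x 42 mm with an upright hole 25 mm across; origin at the centre of its underside. It stands on the sill left or right of the tray.
- cock_mouth (a point): Centre of the open upper rim of the drain cock's tapered hole, z up, x along the drain pipe, y across it. The cock is an upright round steel socket, 35 mm across, 45 mm high, in the tray's front half; rim 57 mm above the sill; hole 40 mm deep, about 20 mm wide at the rim, same taper as the plug.
- cock (a joint): How far the cock is pushed down in its springy rubber mount, m: 0 at rest, 1 mm for each 12 N of downward push. It springs back.
- teapot: Bystander: steel teapot on the tray, 112 mm wide, 102 mm high, spout along its own -y, handle along its +y; origin under its centre.
- jar: Bystander: glass jar with a steel twist cap on the tray, 68 mm across, 95 mm high; origin under its centre.
- dish: Bystander: low ceramic dish on the tray, 90 mm across, 22 mm high; origin under its centre.
- timer: Bystander: round steel timer with a turning knob, 72 mm across, 53 mm high, on the sill on the tray's other side from the stand; origin under its centre.
- glass0: Bystander: clear drinking glass on the tray, 62 mm across, 80 mm high; origin under its centre.
- glass1: Bystander: clear drinking glass on the tray, 62 mm across, 80 mm high; origin under its centre.
- glass2: Bystander: clear drinking glass on the tray, 62 mm across, 80 mm high; origin under its centre.
- tray: Fixed bamboo tray 300 x 420 mm with 30 mm high rims, floor 12 mm above the sill, carrying the drain cock; origin under its centre, the cock 70 mm from it along the tray's -x.
- bore (a point): Point on the hole's axis 27 mm below the rim. The plug first meets the worn wall when its lower end is 24 to 30 mm below the rim; which, only feeling tells. From there it wedges 1 to 4 mm deeper while turned under about 10 N (it takes about 0.3 N m); the push fades as it sinks, so follow it down. Pushed without turning it does not wedge enough. Seated, its collar stays clear of the rim.
- pipe_end (a point): Outer end of the drain pipe, 16 mm across, which leaves the cock on the side towards the robot (mouth's -x) and passes out over the tray's front rim; on the pipe's axis, 105 mm from the hole's axis, 19 mm below the cock's rim.
There are look-alikes about, which are no part of the job. What is shaped like the plug but orange is not meant.

How it is judged:
By the outcome, as a careful person would: the job done as asked, in the order asked, and still so for the second after the job is handed in, with the robot touching nothing.
It also fails if it takes over 64 s, if anything falls off the work surface, if the arm or the gripper's body presses on something with over 40 N, if the wrist force passes 120 N, or if a joint passes its speed limit or range.

## Working session

There is one attempt and no reset: what is moved stays moved. The work goes in short steps, Python scripts to look and compute and a tool call to move; the robot and the scene stay as the last step left them, time stands still between calls to the robot, and variables do not carry over. Pictures are saved under pics/ and viewed, about 8 in all and at most 12, crops included, and the job is handed in when it is done.

Besides the shell and the picture viewer there is one more tool, called after "Request:" in YAML: its name, and indented under it one key for each argument. move_arm: Moves the arm, as the interface text tells. Its arguments: {"type":"object","properties":{"commands":{"type":"array","items":{"type":"number"}},"grip_force":{"type":"number"}},"required":["commands"]}

```bash
mkdir -p pics; cat > h.py <<'E'
import numpy as np, cv2
from scipy.spatial.transform import Rotation as R
from workcell import ctrl
def cap(n):
    s=ctrl.read_state(); c=ctrl.capture(n)
    if n=="wrist":
        T=np.eye(4);T[:3,:3]=R.from_rotvec(s["tcp_rot"]).as_matrix();T[:3,3]=s["tcp_pos"]
        c["world_from_camera"]=T@c["tool_from_camera"]
    return c
def ray(c,uv):
    K=c["intrinsics"];W=c["world_from_camera"]
    d=np.array([(uv[0]-K[0,2])/K[0,0],-(uv[1]-K[1,2])/K[1,1],-1.])
    return W[:3,3],W[:3,:3]@d
def onz(c,uv,z):
    o,d=ray(c,uv);return o+d*(z-o[2])/d[2]
def deep(c,uv):
    o,d=ray(c,uv);r=c["range_z"][int(round(uv[1])),int(round(uv[0]))];return o+d*r
def cloud(c):
    K=c["intrinsics"];W=c["world_from_camera"];v,u=np.mgrid[:400,:640]
    r=c["range_z"];d=np.stack([(u-K[0,2])/K[0,0],-(v-K[1,2])/K[1,1],-np.ones_like(r)],-1)
    return (d*r[...,None])@W[:3,:3].T+W[:3,3]
def proj(c,p):
    W=np.linalg.inv(c["world_from_camera"]);q=W[:3,:3]@p+W[:3,3];K=c["intrinsics"]
    return np.array([K[0,2]+K[0,0]*q[0]/-q[2],K[1,2]-K[1,1]*q[1]/-q[2]])
def tri(rays):
    A=0;b=0
    for o,d in rays:
        d=d/np.linalg.norm(d);P=np.eye(3)-np.outer(d,d);A=A+P;b=b+P@o
    return np.linalg.solve(A,b)
E
python3 - <<'E'
from h import *
np.set_printoptions(precision=4,suppress=True)
print(ctrl.read_state(),ctrl.pinch_z)
for n in ["scene","side"]:
    c=cap(n);cv2.imwrite(f"pics/{n}0.png",c["color"][...,::-1])
    print(n,c["world_from_camera"][:3,3],c["intrinsics"][0])
    for k in ["plug_grip","plug","cock_mouth","pipe_end","stand","bore","teapot","jar","dish","timer","glass0","tray"]:
        for l in ctrl.landmark_of(k,n)[:3]:
            print(n,k,np.round(l["uv"]),round(l["p"],2),deep(c,l["uv"]))
E
```

```text
{'clock': 0.0, 'qpos': array([-1.3545,  0.5285,  1.4339,  0.    ,  1.1814, -0.1785]), 'qvel': array([ 0.0002, -0.0008,  0.0004, -0.0005,  0.0003, -0.0001]), 'joint_efforts': array([  0.0003, -44.0044, -17.659 ,   0.0633,   0.0582,  -0.0002]), 'tcp_pos': array([ 0.2402, -0.5761,  0.1837]), 'tcp_rot': array([-3.0784, -0.6157,  0.    ]), 'force': array([0.7122, 0.0576, 0.3274]), 'torque': array([-0.0197,  0.009 ,  0.0334]), 'opening': 0.08700566659188447} 0.0187
scene [1.0118 0.6564 0.7581] [406.3308   0.     318.0699]
scene plug_grip [464. 286.] 0.83 [0.4844 0.4443 0.0717]
scene plug_grip [396. 270.] 0.75 [0.5589 0.3287 0.0673]
scene plug_grip [485. 263.] 0.67 [0.3925 0.431  0.0632]
scene plug [428. 273.] 0.74 [0.4937 0.3652 0.0427]
scene plug [449. 245.] 0.69 [0.3673 0.3287 0.0127]
scene plug [394. 286.] 0.6 [0.5575 0.3311 0.01  ]
scene cock_mouth [330. 186.] 0.73 [0.4837 0.0111 0.0464]
scene pipe_end [364. 175.] 0.69 [ 0.3374 -0.011  -0.    ]
scene stand [429. 277.] 0.72 [0.4962 0.3724 0.0377]
scene bore [328. 191.] 0.62 [0.4998 0.0256 0.0496]
scene teapot [268. 199.] 0.57 [0.6749 0.
[... 950 characters left out ...]
.62 [0.3861 0.0298 0.0345]
side stand [346. 300.] 0.6 [0.4656 0.3843 0.0382]
side stand [345. 297.] 0.58 [0.4687 0.3797 0.0444]
side bore [332. 205.] 0.64 [0.4893 0.0368 0.0453]
side bore [347. 151.] 0.32 [ 0.4296 -0.3228  0.0217]
side teapot [289. 189.] 0.75 [ 0.6157 -0.0474  0.0444]
side jar [273. 208.] 0.66 [0.6457 0.1058 0.0852]
side dish [338. 187.] 0.82 [ 0.4681 -0.0744  0.0337]
side timer [343. 153.] 0.49 [ 0.4436 -0.3328  0.0115]
side glass0 [298. 234.] 0.95 [0.581  0.1354 0.0224]
side glass0 [266. 226.] 0.89 [0.6621 0.1435 0.0569]
side glass0 [268. 245.] 0.83 [0.6553 0.1909 0.0297]
side tray [310. 210.] 0.83 [0.5528 0.0156 0.0117]
side tray [346. 151.] 0.29 [ 0.4335 -0.3293  0.02  ]
```

View pics/scene0.png

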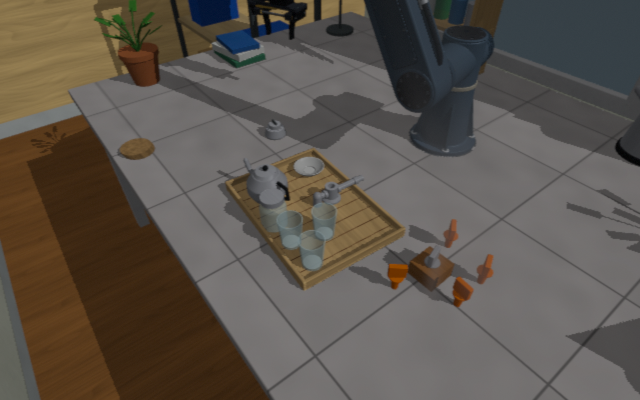

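```bash
python3 -c "
import cv2
a=cv2.imread('pics/side0.png');cv2.imwrite('pics/side_crop.png',cv2.resize(a[160:360,220:440],None,fx=3,fy=3,interpolation=2)[:600])"
```

```text
(no output)
```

View pics/side_crop.png

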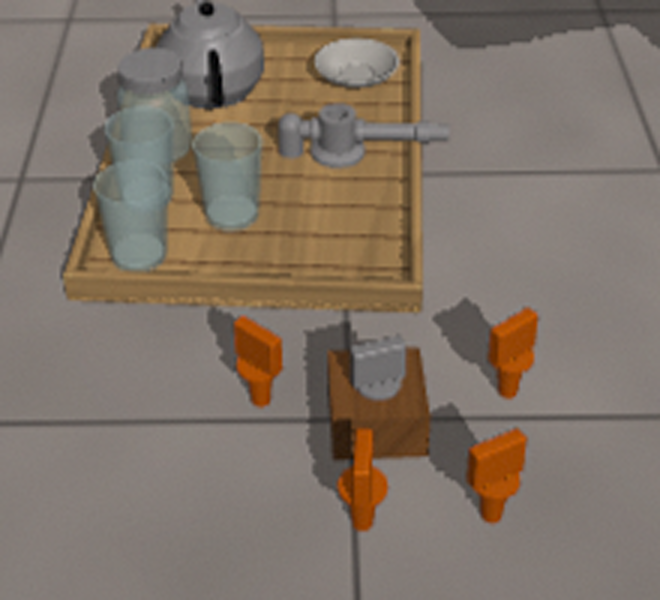

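The plug meant is the grey steel one in the wooden stand, at scene (432,258) and side (346,282). The orange look-alikes are at scene (397,274), (451,233), (486,268) and (461,291). The enlarged crop confirms that only the grey one sits in the stand. The cock is at scene (330,190), with its pipe running toward the robot.

```bash
python3 - <<'E'
from h import *
np.set_printoptions(precision=4,suppress=True)
c=cap("wrist");print(c["tool_from_camera"],c["intrinsics"])
s=cap("side");P=cloud(s);hsv=cv2.cvtColor(s["color"],cv2.COLOR_RGB2HSV)
sel=(P[...,2]>.05)&(abs(P[...,0]-.465)<.05)&(abs(P[...,1]-.36)<.05)&(hsv[...,1]<60)
q=P[sel];print(len(q),q.min(0),q.max(0),np.median(q,0))
E
```

```text
[[-0.0007  0.9699  0.2435  0.065 ]
 [ 1.      0.0005  0.0009 -0.0001]
 [ 0.0007  0.2435 -0.9699 -0.2001]
 [ 0.      0.      0.      1.    ]] [[359.16     0.     311.968 ]
 [  0.     359.16   193.0566]
 [  0.       0.       1.    ]]
247 [0.447  0.3406 0.0504] [0.4847 0.3628 0.0831] [0.467  0.3542 0.0708]
```

Request:
move_arm:
  commands: [0,0,0,30,60,20,1,0,0,0,60,120,40,1,0,0,0,90,180,60,1,0,0,0,120,240,80,1,0,0,0,140,300,100,1]

```text
clock: 2.02
tcp_pos: [0.3698, -0.3053, 0.2754]
tcp_rot: [3.08, 0.616, 0.001]
force: [1.1, 0.3, 0.1]
opening: 0.087
```

Request:
move_arm:
  commands: [0,0,-0.1,25,60,0,0.6,0,0,-0.2,50,120,0,0.6,0,0,-0.3,75,180,0,0.6,0,0,-0.39,95,235,0,0.6,0,0,-0.39,115,290,0,0.6]

```text
clock: 2.65
tcp_pos: [0.4846, -0.015, 0.275]
tcp_rot: [3.141, 0.007, 0.002]
force: [0.7, -0.7, 0.1]
opening: 0.0532
```

Request:
move_arm:
  commands: [0,0,0,5,10,0,0.6,0,0,0,5,10,0,0.6,0,0,0,5,10,0,0.6,0,0,0,5,10,0,0.6,0,0,0,5,10,0,0.6]

```text
clock: 3.28
tcp_pos: [0.4887, -0.008, 0.2747]
tcp_rot: [3.142, 0.004, -0.0]
force: [-0.8, -0.3, -0.9]
opening: 0.0524
```

```bash
cat > lk.py <<'E'
from h import *
import sys
np.set_printoptions(precision=4,suppress=True)
s=ctrl.read_state();print(s["clock"],s["tcp_pos"],s["tcp_rot"],s["force"])
c=cap("wrist");cv2.imwrite(f"pics/{sys.argv[1]}.png",c["color"][...,::-1])
np.savez(f"{sys.argv[1]}.npz",**c)
for k in sys.argv[2:]:
    for l in ctrl.landmark_of(k,"wrist")[:3]: print(k,np.round(l["uv"],1),round(l["p"],2),deep(c,l["uv"]))
E
python3 lk.py w1 cock_mouth pipe_end bore
```

```text
3.275 [ 0.4887 -0.008   0.2747] [ 3.1415  0.0042 -0.0001] [-0.762  -0.2594 -0.8818]
cock_mouth [288.1 162.4] 0.69 [0.479  0.0228 0.0152]
pipe_end [284.4 243.7] 0.57 [ 0.3604  0.0307 -0.0003]
bore [292.5 166.9] 0.63 [0.4764 0.0161 0.0342]
```

View pics/w1.png

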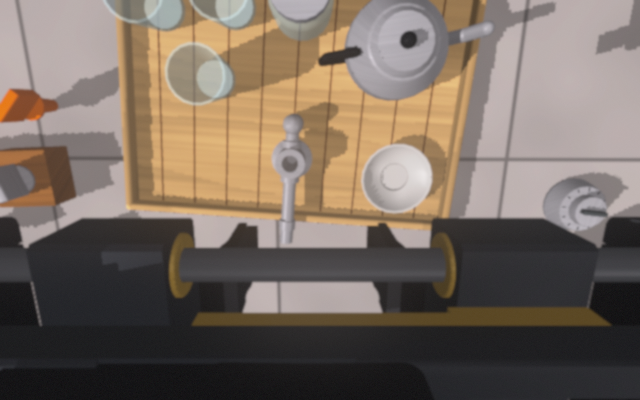

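The cock mouth is at about (290,161) with the pipe running down to (288,240). The dish is at right (397,178) and the glasses at top left. I'll take a second, lower view.

Request:
move_arm:
  commands: [0,0,0,-3,10,-25,0.6,0,0,0,-5,20,-50,0.6,0,0,0,-5,30,-80,0.6,0,0,0,-5,30,-80,0.6,0,0,0,-5,30,-80,0.6]

```text
clock: 4.1
tcp_pos: [0.4848, 0.0227, 0.1955]
tcp_rot: [3.141, 0.008, 0.003]
force: [-1.6, -0.2, 0.2]
opening: 0.0521
```

```bash
python3 lk.py w2 cock_mouth pipe_end bore; python3 - <<'E'
import cv2,numpy as np
a=cv2.imread('pics/w1.png')[120:250,240:340];b=cv2.imread('pics/w2.png')[100:280,250:400]
f=lambda x,s:cv2.resize(x,None,fx=s,fy=s,interpolation=2)
A=f(a,4);B=f(b,3);h=max(A.shape[0],B.shape[0])
p=lambda x:cv2.copyMakeBorder(x,0,h-x.shape[0],0,0,0)
cv2.imwrite('pics/mouths.png',np.hstack([p(A),p(B)])[:600,:800]);print(A.shape,B.shape)
E
```

```text
4.1 [0.4848 0.0227 0.1955] [3.141  0.0078 0.0025] [-1.5637 -0.2159  0.245 ]
cock_mouth [315.9 171.6] 0.6 [0.4784 0.0183 0.0153]
bore [318.8 171.8] 0.56 [0.4789 0.0153 0.0194]
(520, 400, 3) (540, 450, 3)
```

View pics/mouths.png

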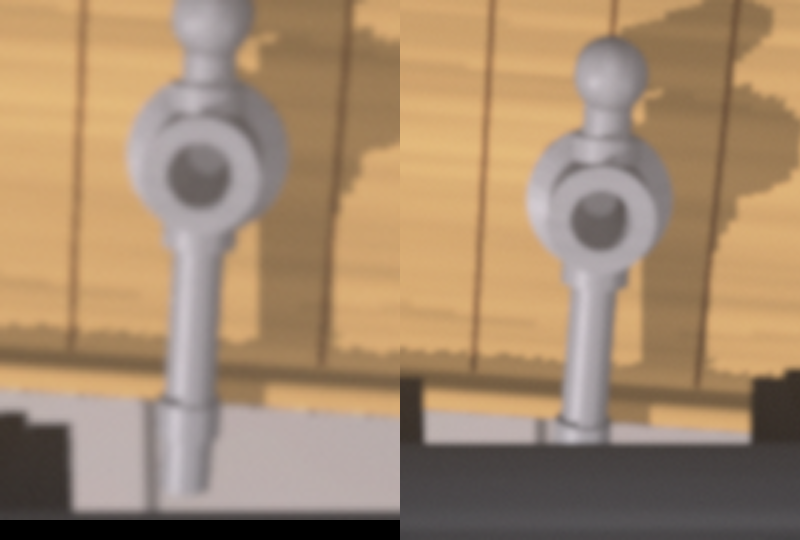

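```bash
python3 - <<'E'
from h import *
np.set_printoptions(precision=4,suppress=True)
a=dict(np.load('w1.npz'));b=dict(np.load('w2.npz'))
A=lambda x,y:((x+.5)/4-.5+240,(y+.5)/4-.5+120);B=lambda x,y:((x+.5)/3-.5+250,(y+.5)/3-.5+100)
ma,mb=A(199.5,176.5),B(199,221)
print(tri([ray(a,ma),ray(b,mb)]))
for z in(.055,.057):print(onz(a,ma,z),onz(b,mb,z))
for c,f,p in((a,A,[(196,240),(185,488)]),(b,B,[(194,290),(183,430)])):
    P=[onz(c,f(*q),.038) for q in p];d=P[0]-P[1];print(P,np.degrees(np.arctan2(d[1],d[0])))
for c in(a,b):
    q=cloud(c);m=(abs(q[...,0]-.478)<.02)&(abs(q[...,1]-.021)<.02)&(q[...,2]>.045);print(m.sum(),np.median(q[m],0),q[m].min(0),q[m].max(0))
for n in("scene","side"):
    c=cap(n);print(n,ctrl.read_state()["clock"]);cv2.imwrite(f"pics/{n}1.png",c["color"][...,::-1]);print(proj(c,np.array([.478,.021,.057])))
E
```

```text
[0.4834 0.0187 0.0517]
[0.4838 0.0185 0.055 ] [0.4841 0.0187 0.055 ]
[0.4842 0.0184 0.057 ] [0.4845 0.0187 0.057 ]
[array([0.4611, 0.0209, 0.038 ]), array([0.3789, 0.0256, 0.038 ])] -3.2786310658629705
[array([0.4567, 0.02  , 0.038 ]), array([0.4055, 0.0236, 0.038 ])] -4.015424144616648
2191 [0.4897 0.0208 0.3527] [0.4585 0.0014 0.045 ] [0.498  0.0355 0.3868]
874 [0.4789 0.0195 0.0569] [0.4581 0.0013 0.045 ] [0.498  0.036  0.0596]
scene 4.35
[333.8536 184.5044]
side 4.4
[335.9729 197.9424]
```

Request:
move_arm:
  commands: [0,0,0,0,60,15,0.6,0,0,0,0,120,30,0.6,0,0,0,0,180,45,0.6,0,0,0,-10,240,45,0.6,0,0,0,-10,290,45,0.6]

```text
clock: 5.03
tcp_pos: [0.4732, 0.3154, 0.2404]
tcp_rot: [-3.141, -0.009, -0.002]
force: [1.1, -0.5, 0.2]
opening: 0.0522
```

Request:
move_arm:
  commands: [0,0,0,0,35,0,0.5,0,0,0,0,35,0,0.5,0,0,0,0,35,0,0.5,0,0,0,0,35,0,0.5,0,0,0,0,35,0,0.5]

```text
clock: 5.65
tcp_pos: [0.4742, 0.347, 0.2398]
tcp_rot: [3.141, 0.005, -0.0]
force: [-0.5, -0.3, 0.0]
opening: 0.0435
```

```bash
python3 lk.py w3 plug_grip
```

```text
5.65 [0.4742 0.347  0.2398] [ 3.1414  0.0049 -0.    ] [-0.5009 -0.2704  0.0286]
plug_grip [309.3 176.9] 0.93 [0.4657 0.3497 0.0801]
plug_grip [331.5  93.5] 0.76 [0.5481 0.3279 0.0739]
plug_grip [227.2 164.7] 0.61 [0.4771 0.4343 0.074 ]
```

Request:
move_arm:
  commands: [0,0,0,-5,-30,-30,0.5,0,0,0,-5,-30,-60,0.5,0,0,0,-5,-30,-60,0.5,0,0,0,-5,-30,-60,0.5,0,0,0,-5,-30,-60,0.5]

```text
clock: 6.38
tcp_pos: [0.4701, 0.3188, 0.1811]
tcp_rot: [-3.14, -0.008, -0.005]
force: [-0.2, 0.6, -1.3]
opening: 0.0434
```

```bash
python3 lk.py w4 plug_grip; python3 - <<'E'
import cv2,numpy as np
a=cv2.imread('pics/w3.png')[60:240,220:420];b=cv2.imread('pics/w4.png')[60:240,220:420]
cv2.imwrite('pics/plugs.png',np.vstack([np.hstack([cv2.resize(x,None,fx=2,fy=2) for x in(a,b)]),]))
E
```

```text
6.375 [0.4701 0.3188 0.1811] [-3.1404 -0.008  -0.0045] [-0.2153  0.5527 -1.3002]
plug_grip [274.3 186.8] 0.98 [0.4651 0.3512 0.0803]
plug_grip [306.   88.9] 0.95 [0.5464 0.3241 0.0749]
plug_grip [312.1 289.1] 0.92 [0.3647 0.3182 0.0739]
```

View pics/plugs.png

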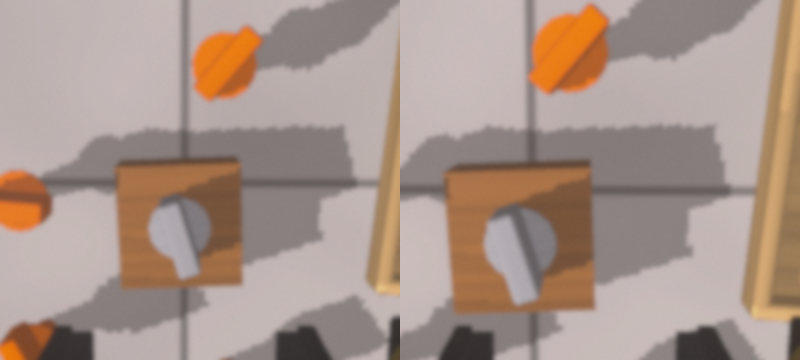

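```bash
python3 - <<'E'
from h import *
np.set_printoptions(precision=4,suppress=True)
for n,uv in(("w3",(309.3,176.9)),("w4",(274.3,186.8))):
    c=dict(np.load(n+'.npz'));q=cloud(c);m=(abs(q[...,0]-.465)<.04)&(abs(q[...,1]-.352)<.04)&(q[...,2]>.074)&(q[...,2]<.09)
    p=q[m];print(m.sum(),np.median(p,0),p[:,2].min(),p[:,2].max(),cv2.minAreaRect((p[:,:2]*1000).astype(np.float32)))
    # bright top face by colour: project pixels to z=top
    g=cv2.cvtColor(c["color"],cv2.COLOR_RGB2GRAY);hsv=cv2.cvtColor(c["color"],cv2.COLOR_RGB2HSV)
    v,u=np.nonzero(m);print("rect px",cv2.minAreaRect(np.stack([u,v],1).astype(np.float32)))
    x,y=int(uv[0]),int(uv[1]);cr=c["color"][y-30:y+40,x-30:x+35][...,::-1]
    cv2.imwrite(f"pics/{n}c.png",cv2.resize(cr,None,fx=6,fy=6,interpolation=2))
    print(x-30,y-30)
a=dict(np.load('w3.npz'));b=dict(np.load('w4.npz'))
print(tri([ray(a,(309.3,176.9)),ray(b,(274.3,186.8))]))
cv2.imwrite("pics/pc.png",np.hstack([cv2.imread("pics/w3c.png"),cv2.imread("pics/w4c.png")]))
E
```

```text
451 [0.4626 0.35   0.08  ] 0.0742375519632058 0.082956577704065 ((461.81573486328125, 350.2918701171875), (39.78060531616211, 11.981609344482422), 17.456424713134766)
rect px ((308.652587890625, 179.80810546875), (38.59115219116211, 11.832354545593262), 72.18110656738281)
279 146
650 [0.463  0.3498 0.0799] 0.07402685901441125 0.08213709448922885 ((461.84307861328125, 350.0906066894531), (40.19293212890625, 12.357115745544434), 16.906858444213867)
rect px ((275.9500427246094, 189.3499755859375), (45.53679656982422, 14.230246543884277), 71.56504821777344)
244 156
[0.4689 0.3495 0.0962]
```

View pics/pc.png

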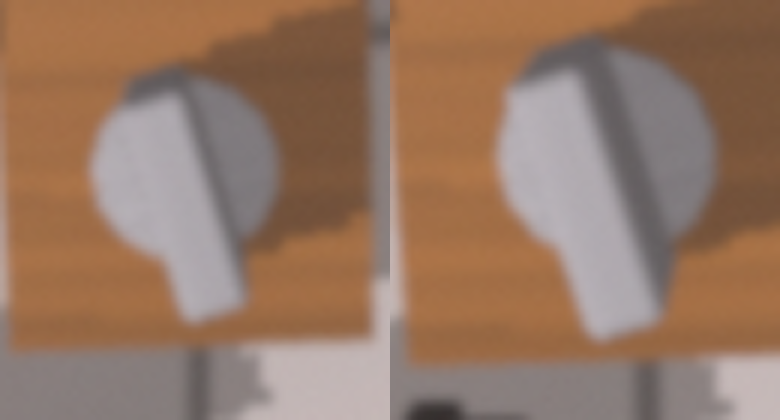

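The bar top fits a 40 × 12 mm rectangle in both views, centred at (461.8, 350.2) mm, z = 80 mm, yaw +17.2°. The mouth is at (484.2, 18.5) mm with the pipe yaw about −3.6°. Next I move above the plug.

Request:
move_arm:
  commands: [0,0,0.1,-3,12,-20,0.5,0,0,0.2,-6,24,-40,0.5,0,0,0.3,-8,31,-60,0.5,0,0,0.3,-8,31,-70,0.5,0,0,0.3,-8,31,-70,0.5]

```text
clock: 7.1
tcp_pos: [0.4607, 0.3489, 0.1094]
tcp_rot: [3.105, 0.475, -0.001]
force: [-0.3, 0.3, 0.5]
opening: 0.0439
```

```bash
python3 - <<'E'
from h import *
np.set_printoptions(precision=4,suppress=True)
s=ctrl.read_state();print(s["tcp_pos"],s["tcp_rot"],s["qpos"],s["force"])
y=R.from_rotvec(s["tcp_rot"]).as_matrix();print(y[:,1],y[:,2])
c=cap("side");P=cloud(c)
for n in("side","scene"):
    c=cap(n);print(proj(c,np.array([.4842,.0185,.057])))
    g=cv2.imread(f"pics/{n}0.png")
E
```

```text
[0.4607 0.3489 0.1094] [ 3.105   0.475  -0.0013] [ 0.455   0.5618  1.6235 -0.0002  0.9572  1.7223] [-0.258   0.3048  0.5114]
[ 0.299  -0.9543  0.0003] [-0.0008 -0.0006 -1.    ]
[333.7593 197.4777]
[331.457  184.9555]
```

Request:
move_arm:
  commands: [0,0,0,1,1,-20,0.5,0,0,0,1,1,-40,0.5,0,0,0,1,1,-59,0.5,0,0,0,1,1,-59,0.5,0,0,0,1,1,-59,0.5]

```text
clock: 7.88
tcp_pos: [0.4628, 0.3504, 0.0517]
tcp_rot: [-3.105, -0.476, -0.003]
force: [0.2, 0.1, 0.5]
opening: 0.0436
```

Request:
move_arm:
  commands: [0,0,0,0,0,0,0,0,0,0,0,0,0,0,0,0,0,0,0,0,0,0,0,0,0,0,0,0,0,0,0,0,0,0,0]
  grip_force: 40

```text
clock: 8.5
tcp_pos: [0.4619, 0.3502, 0.0506]
tcp_rot: [-3.105, -0.477, 0.0]
force: [0.8, 0.3, 0.6]
opening: 0.0037
```

```bash
python3 - <<'E'
from h import *
s=ctrl.read_state();print(s["opening"],s["force"],s["torque"])
c=cap("side");a=c["color"][220:340,260:440][...,::-1]
cv2.imwrite("pics/s2.png",cv2.resize(a,None,fx=4,fy=4,interpolation=2));print(ctrl.read_state()["opening"])
E
```

```text
0.0037311855821361363 [0.81824593 0.30146649 0.63674302] [0.02217476 0.04700655 0.04511571]
0.0021482278133029844
```

View pics/s2.png

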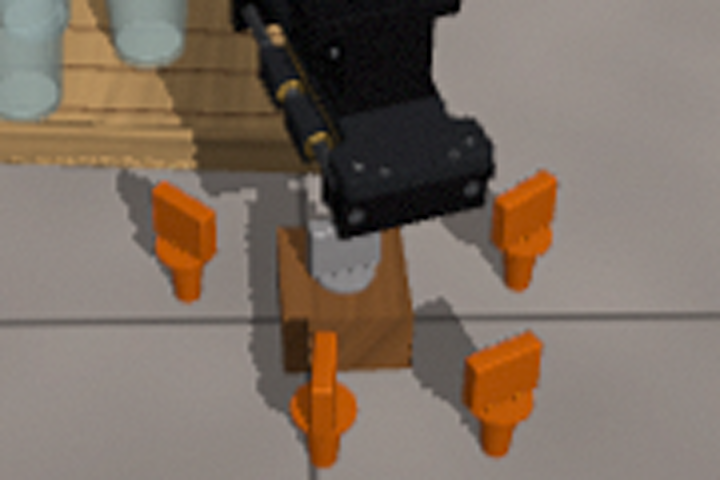

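The gripper body hides the fingertips. The plug's collar hasn't moved, at (346,289), but the opening reads only about 2 mm against a 12 mm bar. I'll lift slightly and check.

Request:
move_arm:
  commands: [0,0,0,0,0,5,0,0,0,0,0,0,15,0,0,0,0,0,0,30,0,0,0,0,0,0,50,0,0,0,0,0,0,50,0]

```text
clock: 9.18
tcp_pos: [0.4636, 0.351, 0.1031]
tcp_rot: [-3.104, -0.477, -0.008]
force: [-0.5, -0.9, 0.3]
opening: 0.0004
```

```bash
python3 - <<'E'
from h import *
np.set_printoptions(precision=4,suppress=True)
s=ctrl.read_state();print(s["opening"],s["force"],s["torque"],s["tcp_pos"])
c=cap("side");a=c["color"][200:340,260:440][...,::-1]
cv2.imwrite("pics/s3.png",cv2.resize(a,None,fx=4,fy=4,interpolation=2))
P=cloud(c);print(proj(c,s["tcp_pos"]),proj(c,np.array([.4618,.3502,.08])),proj(c,np.array([.4618,.3502,.046])))
E
```

```text
0.00036292653378205807 [-0.4545 -0.8627  0.273 ] [-0.0068  0.0116 -0.0415] [0.4636 0.351  0.1031]
[346.8539 267.2203] [347.5089 274.8279] [347.2657 286.0383]
```

View pics/s3.png

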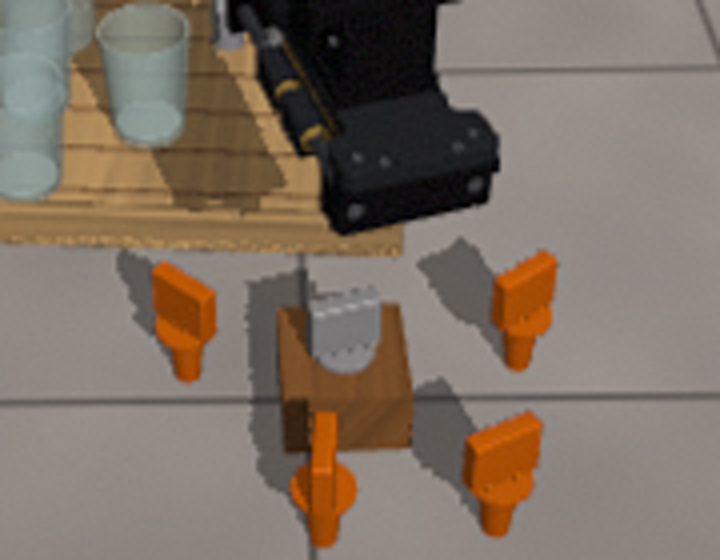

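The grasp missed: the fingers closed to 0 and the plug is still in its stand at (347,283). Before retrying I'll check where the fingers really are in the tool frame, using wrist-camera depth.

```bash
python3 - <<'E'
from h import *
np.set_printoptions(precision=1,suppress=True,linewidth=150)
def tool(c):
    c=dict(c);c["world_from_camera"]=c["tool_from_camera"];return cloud(c)*1000
for n in("w2","w4","now"):
    c=cap("wrist") if n=="now" else dict(np.load(n+".npz"))
    q=tool(c);m=(c["range_z"]>0)&(q[...,2]<8)
    p=q[m];print(n,m.sum(),"max z",p[:,2].max())
    for lo in(-60,-50,-40,-30,-20,-10,0):
        k=p[(p[:,2]>=lo)&(p[:,2]<lo+10)]
        if len(k): print(lo,len(k),"x",k[:,0].min(),k[:,0].max(),"y+",k[k[:,1]>0][:,1].min(initial=999),k[:,1].max(),"y-",k[k[:,1]<0][:,1].max(initial=-999),k[:,1].min())
    v,u=np.nonzero(m&(q[...,2]>-60));print("rows",v.min() if len(v) else None)
    if n=="now":
        cv2.imwrite("pics/w5.png",c["color"][...,::-1]); s=ctrl.read_state();print(s["opening"])
E
```

```text
w2 103968 max z -37.68963688117291
-60 446 x -11.074818140990983 10.495763928098361 y+ 25.839998575309274 34.86746314351011 y- -25.82478055121916 -34.992122857931534
-50 446 x -1.091920770067506 10.118778255069543 y+ 25.794137485366505 35.014484815924696 y- -25.958761711221825 -35.17621841028468
-40 87 x -2.1409098426434654 9.940207415768883 y+ 25.908629562161412 35.18866955950351 y- -26.030028633122818 -35.116884634348445
rows 223
w4 102786 max z -36.85049389914913
-60 440 x -10.594872714941154 10.395410357477653 y+ 21.460713068891877 30.668875851506655 y- -21.542535103744246 -30.7569776464141
-50 412 x -1.612600063303271 10.203682334253477 y+ 21.52863204121103 30.889884616263508 y- -21.62615371896119 -30.66623305700892
-40 86 x -1.9702750177443273 10.139925140022779 y+ 21.633284730986347 30.36713117020756 y- -21.723845024869174 -30.47453735769069
rows 223
now 97229 max z -36.26217958431721
-60 274 x 3.4096439736570825 10.438540382296933 y+ 0.26701120026637054 7.782183208032229 y- -0.6056074068721384 -8.483210591207772
-50 309 x 1.7846850845605333 10.305401667874303 y+ 0.2911298903403985 8.258298976089433 y- -0.15683626702730885 -9.04995612844011
-40 53 x 7.577984274479962 10.015385312108306 y+ 0.3118225185137225 8.36108637776782 y- -0.1625936909501807 -9.163772688113566
rows 223
-7.349900518197744e-06
```

View pics/w5.png

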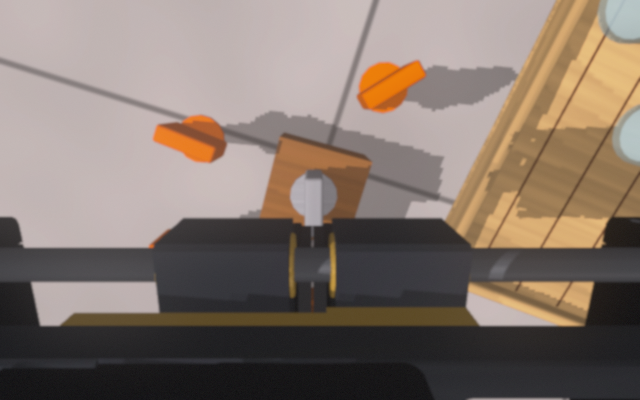

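```bash
python3 - <<'E'
from h import *
np.set_printoptions(precision=1,suppress=True,linewidth=150)
c=cap("wrist");c["world_from_camera"]=c["tool_from_camera"];q=cloud(c)*1000
for u in(307,318):
    print(u,[(v,np.round(q[v,u]).tolist()) for v in (210,214,217,218,219,220,221,222,223,224,225,226,228,232,240,250,280)])
print("block",[(v,np.round(q[v,220]).tolist()) for v in (205,216,220,225,240,280)])
s=ctrl.read_state();print(s["tcp_pos"],s["qpos"])
E
```

```text
307 [(210, [-2.0, -3.0, 21.0]), (214, [-4.0, -3.0, 20.0]), (217, [-6.0, -3.0, 20.0]), (218, [-7.0, -3.0, 21.0]), (219, [-8.0, -3.0, 20.0]), (220, [-8.0, -3.0, 20.0]), (221, [-9.0, -3.0, 21.0]), (222, [-10.0, -3.0, 21.0]), (223, [-11.0, -3.0, 21.0]), (224, [-11.0, -3.0, 21.0]), (225, [-12.0, -3.0, 21.0]), (226, [8.0, -3.0, -39.0]), (228, [8.0, -2.0, -42.0]), (232, [8.0, -2.0, -47.0]), (240, [9.0, -2.0, -57.0]), (250, [32.0, -1.0, -122.0]), (280, [26.0, -1.0, -126.0])]
318 [(210, [-2.0, 4.0, 20.0]), (214, [-4.0, 4.0, 20.0]), (217, [-7.0, 4.0, 22.0]), (218, [-7.0, 4.0, 21.0]), (219, [-8.0, 4.0, 21.0]), (220, [-9.0, 4.0, 22.0]), (221, [-9.0, 4.0, 20.0]), (222, [-10.0, 4.0, 21.0]), (223, [-11.0, 4.0, 21.0]), (224, [-11.0, 4.0, 20.0]), (225, [-12.0, 4.0, 22.0]), (226, [8.0, 3.0, -38.0]), (228, [9.0, 3.0, -43.0]), (232, [8.0, 3.0, -46.0]), (240, [9.0, 2.0, -58.0]), (250, [32.0, 1.0, -122.0]), (280, [26.0, 1.0, -125.0])]
block [(205, [-21.0, -80.0, 101.0]), (216, [-31.0, -81.0, 101.0]), (220, [36.0, -23.0, -114.0]), (225, [36.0, -22.0, -118.0]), (240, [36.0, -20.0, -128.0]), (280, [29.0, -19.0, -132.0])]
[0.5 0.3 0.1] [0.5 0.6 1.6 0.  0.9 1.7]
```

The wrist depth shows the fingers actually end about 37 mm short of the reported TCP, and the gripper body is shifted by the same amount. So at TCP z = 0.051 the fingertips closed just above the bar, whose top is at 0.080. I'll go 37 mm deeper, in stages, watching the force.

Request:
move_arm:
  commands: [0,0,0,0,0,0,0.5,0,0,0,0,0,0,0.5,0,0,0,0,0,0,0.5,0,0,0,0,0,-20,0.5,0,0,0,0,0,-40,0.5]

```text
clock: 9.95
tcp_pos: [0.4622, 0.3503, 0.0603]
tcp_rot: [-3.105, -0.477, -0.001]
force: [0.5, -0.8, -0.8]
opening: 0.0399
```

Request:
move_arm:
  commands: [0,0,0,0,0,-10,0.5,0,0,0,0,0,-20,0.5,0,0,0,0,0,-30,0.5,0,0,0,0,0,-35,0.5,0,0,0,0,0,-38,0.5]

```text
clock: 10.58
tcp_pos: [0.462, 0.3502, 0.0225]
tcp_rot: [-3.105, -0.477, -0.0]
force: [0.3, 0.5, -0.2]
opening: 0.0432
```

Request:
move_arm:
  commands: [0,0,0,0,0,-4,0.5,0,0,0,0,0,-7,0.5,0,0,0,0,0,-7,0,0,0,0,0,0,-7,0,0,0,0,0,0,-7,0]
  grip_force: 45

```text
clock: 11.2
tcp_pos: [0.462, 0.3502, 0.0158]
tcp_rot: [-3.105, -0.477, -0.001]
force: [-0.6, 0.3, 1.4]
opening: 0.0209
```

Request:
move_arm:
  commands: [0,0,0,0,0,0,0,0,0,0,0,0,0,0,0,0,0,0,0,0,0,0,0,0,0,0,0,0,0,0,0,0,0,0,0]

```text
clock: 11.82
tcp_pos: [0.462, 0.3501, 0.0158]
tcp_rot: [3.105, 0.477, 0.0]
force: [-0.6, -1.4, 1.1]
opening: 0.0115
```

Request:
move_arm:
  commands: [0,0,0,0,0,10,0,0,0,0,0,0,30,0,0,0,0,0,0,60,0,0,0,0,0,0,95,0,0,0,0,0,0,95,0]

```text
clock: 12.45
tcp_pos: [0.464, 0.3514, 0.1136]
tcp_rot: [-3.103, -0.477, -0.01]
force: [-0.4, -0.5, -1.2]
opening: 0.0115
```

Request:
move_arm:
  commands: [0,0,-0.08,4,-50,0,0,0,0,-0.16,8,-100,0,0,0,0,-0.24,12,-150,0,0,0,0,-0.32,16,-200,0,0,0,0,-0.363,20,-250,0,0]

```text
clock: 13.08
tcp_pos: [0.4809, 0.0987, 0.1096]
tcp_rot: [-3.14, 0.094, 0.003]
force: [1.4, 1.0, -0.9]
opening: 0.0112
```

Request:
move_arm:
  commands: [0,0,0,1,-40,0,0,0,0,0,2,-70,0,0,0,0,0,2,-82,0,0,0,0,0,2,-82,0,0,0,0,0,2,-82,0,0]

```text
clock: 13.7
tcp_pos: [0.4834, 0.0192, 0.1104]
tcp_rot: [-3.14, 0.09, 0.001]
force: [-0.2, -0.4, -1.2]
opening: 0.0117
```

```bash
python3 - <<'E'
from h import *
np.set_printoptions(precision=4,suppress=True)
s=ctrl.read_state();print(s["clock"],s["tcp_pos"],s["opening"],s["force"],s["torque"],s["qpos"]);y=R.from_rotvec(s["tcp_rot"]).as_matrix();print("baryaw",np.degrees(np.arctan2(y[1,0],y[0,0])),y[:,2])
out=[]
for n,x0,y0 in(("side",285,140),("scene",280,130)):
    c=cap(n);a=c["color"][y0:y0+90,x0:x0+90][...,::-1]
    b=cv2.imread(f"pics/{n}0.png")[y0:y0+90,x0:x0+90]
    for z in(.057,):print(n,proj(c,np.array([.4842,.0185,z])),"plug low end",proj(c,s["tcp_pos"]-[0,0,.0098]))
    out.append(np.vstack([cv2.resize(i,None,fx=3.3,fy=3.3,interpolation=2) for i in(a,b)]))
cv2.imwrite("pics/m2.png",np.hstack(out)[:600])
E
```

```text
13.7 [0.4834 0.0192 0.1104] 0.011687134856887788 [-0.2387 -0.4069 -1.1559] [ 0.0377  0.0273 -0.0368] [-0.1921  0.456   1.8549  0.0006  0.8317  1.4356]
baryaw -3.2819659587423007 [-0.0009  0.0006 -1.    ]
side [333.7593 197.4777] plug low end [334.0065 184.6175]
scene [331.457  184.9555] plug low end [332.089  172.1495]
```

View pics/m2.png

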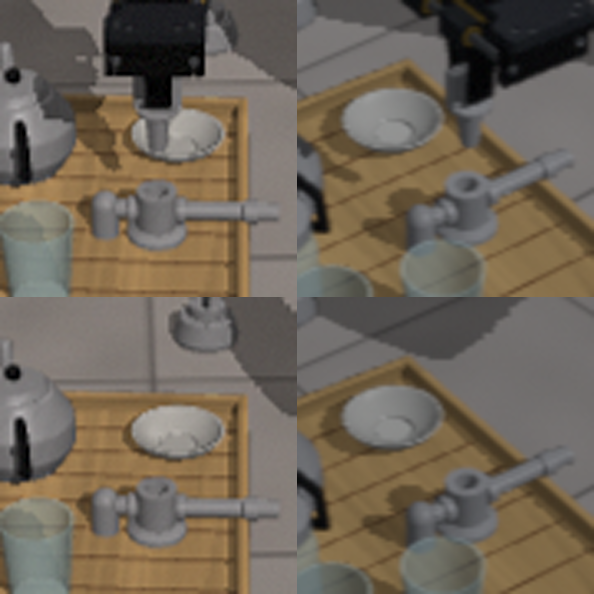

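The grey plug is in the grip with a 11.7 mm opening. Its lower end is at side crop (158,148) and the mouth at (155,188). Both fixed views suggest about 2 mm more +x, so I correct that and lower into the mouth.

Request:
move_arm:
  commands: [0,0,0,2,-0.7,-10,0,0,0,0,2,-0.7,-25,0,0,0,0,2,-0.7,-38,0,0,0,0,2,-0.7,-46,0,0,0,0,2,-0.7,-50,0]

```text
clock: 14.42
tcp_pos: [0.4857, 0.0175, 0.0599]
tcp_rot: [-3.14, 0.091, 0.001]
force: [-0.1, -0.0, -1.4]
opening: 0.0118
```

```bash
cat > st.py <<'E'
from h import *
np.set_printoptions(precision=4,suppress=True)
s=ctrl.read_state();print(s["clock"],s["tcp_pos"]*1000,s["opening"],s["force"],s["torque"],s["qpos"][5]);y=R.from_rotvec(s["tcp_rot"]).as_matrix();print("yaw",np.degrees(np.arctan2(y[1,0],y[0,0])),y[:,2])
E
python3 st.py
```

```text
14.425 [485.6777  17.5345  59.9482] 0.01175653063362695 [-0.1289 -0.0141 -1.3542] [0.0885 0.0155 0.0443] 1.4345102793240487
yaw -3.3282014834764486 [-0.0009  0.0002 -1.    ]
```

Request:
move_arm:
  commands: [0,0,0,0,0,-2,0,0,0,0,0,0,-4,0,0,0,0,0,0,-6,0,0,0,0,0,0,-8,0,0,0,0,0,0,-10,0]

```text
clock: 15.05
tcp_pos: [0.4853, 0.0177, 0.0506]
tcp_rot: [-3.14, 0.091, 0.002]
force: [-1.5, 0.7, -1.5]
opening: 0.0116
```

Request:
move_arm:
  commands: [0,0,0,0,0,-1,0,0,0,0,0,0,-2,0,0,0,0,0,0,-3,0,0,0,0,0,0,-4,0,0,0,0,0,0,-4,0]

```text
clock: 15.68
tcp_pos: [0.4851, 0.0178, 0.0464]
tcp_rot: [-3.14, 0.092, 0.002]
force: [-2.9, 3.2, 0.0]
opening: 0.0118
```

Request:
move_arm:
  commands: [0,0,0,-0.7,0.8,0,0,0,0,0,-0.7,0.8,0,0,0,0,0,-0.7,0.8,0,0,0,0,0,-0.7,0.8,0,0,0,0,0,-0.7,0.8,0,0]

```text
clock: 16.3
tcp_pos: [0.4852, 0.0181, 0.0466]
tcp_rot: [3.14, -0.091, -0.0]
force: [-2.6, 0.9, -1.5]
opening: 0.0116
```

```bash
python3 st.py
```

```text
16.3 [485.1772  18.0668  46.5987] 0.011637115787300542 [-2.6015  0.8961 -1.4621] [ 0.1454  0.6827 -0.0164] 1.4358674014048096
yaw -3.329246980960495 [-0.0001 -0.0002 -1.    ]
```

Request:
move_arm:
  commands: [0,0,0,-1,0.3,0,0,0,0,0,-1,0.3,0,0,0,0,0,-1,0.3,-1,0,0,0,0,-1,0.3,-2,0,0,0,0,-1,0.3,-2,0]

```text
clock: 16.92
tcp_pos: [0.4849, 0.0184, 0.0447]
tcp_rot: [3.14, -0.091, 0.002]
force: [-1.1, -0.2, -0.4]
opening: 0.0118
```

```bash
python3 st.py
```

```text
16.925 [484.8835  18.3815  44.703 ] 0.011784812999647244 [-1.1004 -0.1768 -0.3517] [ 0.0663  0.1505 -0.0171] 1.4361058038256889
yaw -3.334820522465242 [ 0.0013 -0.0003 -1.    ]
```

Request:
move_arm:
  commands: [0,0,0,-0.3,0,-0.5,0,0,0,0,-0.3,0,-1,0,0,0,0,-0.3,0,-1.5,0,0,0,0,-0.3,0,-2,0,0,0,0,-0.3,0,-2,0]

```text
clock: 17.55
tcp_pos: [0.4843, 0.0184, 0.0427]
tcp_rot: [3.14, -0.091, 0.001]
force: [-0.0, -0.1, -1.3]
opening: 0.0113
```

Request:
move_arm:
  commands: [0,0,0,0,0,-0.5,0,0,0,0,0,0,-1,0,0,0,0,0,0,-1,0,0,0,0,0,0,-1,0,0,0,0,0,0,-1,0]

```text
clock: 18.18
tcp_pos: [0.4843, 0.0184, 0.0417]
tcp_rot: [3.14, -0.091, 0.001]
force: [1.1, 0.2, -1.1]
opening: 0.0117
```

```bash
python3 st.py
```

```text
18.175 [484.3205  18.4455  41.7307] 0.011652208630254676 [ 1.0828  0.1691 -1.0736] [-0.0476 -0.3046  0.0073] 1.4359854785566706
yaw -3.3365943482618508 [ 0.0008 -0.0001 -1.    ]
```

Request:
move_arm:
  commands: [0,0,0,0.2,0,-0.5,0,0,0,0,0.2,0,-1,0,0,0,0,0.2,0,-1,0,0,0,0,0.2,0,-1,0,0,0,0,0.2,0,-1,0]

```text
clock: 18.8
tcp_pos: [0.4844, 0.0184, 0.0408]
tcp_rot: [3.14, -0.091, 0.001]
force: [1.7, -0.7, 1.2]
opening: 0.0116
```

Request:
move_arm:
  commands: [0,0,0,0,0,-0.5,0,0,0,0,0,0,-1,0,0,0,0,0,0,-1,0,0,0,0,0,0,-1,0,0,0,0,0,0,-1,0]

```text
clock: 19.42
tcp_pos: [0.4844, 0.0184, 0.0399]
tcp_rot: [3.14, -0.091, 0.001]
force: [1.9, 0.0, 5.9]
opening: 0.0116
```

Request:
move_arm:
  commands: [0,0,0,0,0,-0.5,0,0,0,0,0,0,-0.8,0,0,0,0,0,0,-0.8,0,0,0,0,0,0,-0.8,0,0,0,0,0,0,-0.8,0]

```text
clock: 20.05
tcp_pos: [0.4844, 0.0184, 0.0393]
tcp_rot: [3.14, -0.091, 0.001]
force: [0.9, -1.5, 7.6]
opening: 0.0118
```

Contact came at TCP z ≈ 41 mm, with the lower end about 26 mm below the rim. The push is now about 9 N net of the plug's weight. I start turning in small steps, following it down.

Request:
move_arm:
  commands: [0,0,0,0,0,0,0,0,0,0.04,0,0,-0.1,0,0,0,0.08,0,0,-0.2,0,0,0,0.12,0,0,-0.3,0,0,0,0.15,0,0,-0.3,0]
  grip_force: 60

```text
clock: 20.68
tcp_pos: [0.4844, 0.0183, 0.0389]
tcp_rot: [3.138, 0.145, 0.001]
force: [0.4, -1.9, 6.5]
opening: 0.0115
```

```bash
python3 st.py
```

```text
20.675 [484.4304  18.3053  38.8817] 0.011478525431788456 [ 0.4114 -1.8551  6.5101] [-0.2621 -0.2245 -0.0958] 1.2853716349863136
yaw 5.298046272722625 [ 0.0008 -0.0003 -1.    ]
```

Request:
move_arm:
  commands: [0,0,0.03,0,-0.2,-0.3,0,0,0,0.06,0,-0.2,-0.4,0,0,0,0.09,0,-0.2,-0.5,0,0,0,0.12,0,-0.2,-0.6,0,0,0,0.15,0,-0.2,-0.7,0]

```text
clock: 21.3
tcp_pos: [0.4845, 0.0181, 0.0384]
tcp_rot: [3.118, 0.38, 0.001]
force: [0.4, -1.5, 8.1]
opening: 0.0116
```

```bash
python3 st.py
```

```text
21.3 [484.5226  18.1045  38.3622] 0.011586960487785751 [ 0.4307 -1.4584  8.1307] [-0.2891 -0.1759 -0.0496] 1.1350870916695968
yaw 13.880317824825049 [ 0.001  -0.0003 -1.    ]
```

Request:
move_arm:
  commands: [0,0,0.04,0,-0.2,-0.2,0,0,0,0.08,0,-0.2,-0.3,0,0,0,0.12,0,-0.2,-0.4,0,0,0,0.16,0,-0.2,-0.5,0,0,0,0.2,0,-0.2,-0.6,0]

```text
clock: 21.92
tcp_pos: [0.4846, 0.0179, 0.0379]
tcp_rot: [3.064, 0.689, 0.002]
force: [1.5, -0.2, 8.9]
opening: 0.0116
```

```bash
python3 st.py
```

```text
21.925 [484.5951  17.882   37.909 ] 0.01160753633764857 [ 1.4527 -0.2374  8.8645] [-0.3045 -0.1952 -0.148 ] 0.9343432252483762
yaw 25.356791349580885 [ 0.0012 -0.0003 -1.    ]
```

Request:
move_arm:
  commands: [0,0,0.04,0.1,0,-0.1,0,0,0,0.08,0.1,0,-0.2,0,0,0,0.12,0.1,0,-0.3,0,0,0,0.16,0.1,0,-0.4,0,0,0,0.2,0.1,0,-0.5,0]

```text
clock: 22.55
tcp_pos: [0.4847, 0.0177, 0.0375]
tcp_rot: [2.98, 0.992, 0.002]
force: [0.4, -1.9, 10.0]
opening: 0.0117
```

```bash
python3 st.py
```

```text
22.55 [484.7206  17.7259  37.5196] 0.011660252536727202 [ 0.3976 -1.9228  9.9834] [-0.3867 -0.132  -0.0829] 0.7344492436468327
yaw 36.82425849181533 [ 0.0013 -0.0006 -1.    ]
```

Request:
move_arm:
  commands: [0,0,0.04,0,-0.2,0,0,0,0,0.08,0,-0.2,0,0,0,0,0.12,0,-0.2,-0.1,0,0,0,0.16,0,-0.2,-0.2,0,0,0,0.2,0,-0.2,-0.3,0]

```text
clock: 23.18
tcp_pos: [0.4849, 0.0175, 0.0373]
tcp_rot: [2.866, 1.285, 0.002]
force: [0.9, -1.5, 9.9]
opening: 0.0117
```

```bash
python3 st.py
```

```text
23.175 [484.8995  17.5218  37.2864] 0.01165453521586617 [ 0.9152 -1.4784  9.9392] [-0.3514 -0.1658  0.0631] 0.5339194142215461
yaw 48.291480533333726 [ 0.0016 -0.0006 -1.    ]
```

Request:
move_arm:
  commands: [0,0,0.04,0,-0.1,0,0,0,0,0.08,0,-0.1,0,0,0,0,0.12,0,-0.1,-0.1,0,0,0,0.16,0,-0.1,-0.2,0,0,0,0.2,0,-0.1,-0.3,0]

```text
clock: 23.8
tcp_pos: [0.4852, 0.0174, 0.0371]
tcp_rot: [2.722, 1.564, 0.002]
force: [0.3, -1.2, 10.9]
opening: 0.0119
```

```bash
python3 st.py
```

```text
23.8 [485.168   17.3542  37.0969] 0.01185659518278659 [ 0.2806 -1.2109 10.8879] [-0.3478 -0.2736 -0.1297] 0.3334845580913012
yaw 59.76664065697672 [ 0.0022 -0.0008 -1.    ]
```

Request:
move_arm:
  commands: [0,0,0.04,-0.1,0,0.1,0,0,0,0.08,-0.1,0,0.1,0,0,0,0.12,-0.1,0,0,0,0,0,0.16,-0.1,0,0,0,0,0,0.2,-0.1,0,-0.1,0]

```text
clock: 24.42
tcp_pos: [0.4853, 0.0173, 0.037]
tcp_rot: [2.552, 1.828, 0.003]
force: [1.9, -2.4, 11.0]
opening: 0.0115
```

```bash
python3 st.py
```

```text
24.425 [485.3276  17.3152  36.9869] 0.011525839998424579 [ 1.8588 -2.3607 11.0414] [-0.3954 -0.291  -0.1186] 0.13335346148736663
yaw 71.23126816118548 [ 0.0027 -0.0009 -1.    ]
```

Request:
move_arm:
  commands: [0,0,0.05,0.1,-0.1,0.1,0,0,0,0.1,0.1,-0.1,0.1,0,0,0,0.16,0.1,-0.1,0,0,0,0,0.22,0.1,-0.1,0,0,0,0,0.268,0.1,-0.1,0,0]

```text
clock: 25.05
tcp_pos: [0.4856, 0.0172, 0.037]
tcp_rot: [2.285, 2.152, 0.003]
force: [0.5, -1.4, 10.1]
opening: 0.0114
```

```bash
python3 st.py
```

```text
25.05 [485.6081  17.2431  36.9603] 0.011361063579455497 [ 0.4518 -1.4327 10.1254] [-0.4204 -0.4428 -0.337 ] -0.1348067214555776
yaw 86.57297347207064 [ 0.003  -0.0008 -1.    ]
```

Turn complete at yaw 86.6° from −3.3°, with 0.34 N·m resisting at the end. I unload the push gently before letting go.

Request:
move_arm:
  commands: [0,0,0,0,0,0.3,0,0,0,0,0,0,0.6,0,0,0,0,0,0,0.9,0,0,0,0,0,0,1.2,0,0,0,0,0,0,1.2,0]

```text
clock: 25.68
tcp_pos: [0.4855, 0.0172, 0.0375]
tcp_rot: [2.286, 2.152, 0.002]
force: [3.7, -2.6, 3.6]
opening: 0.0114
```

```bash
python3 st.py
```

```text
25.675 [485.5401  17.2393  37.4621] 0.011448145957028444 [ 3.7266 -2.5568  3.5911] [-0.4748 -0.8361  0.2717] -0.13381279726603784
yaw 86.53612722391303 [ 0.0026 -0.0009 -1.    ]
```

Request:
move_arm:
  commands: [0,0,0,0.3,-0.2,0.2,0,0,0,0,0.6,-0.4,0.4,0,0,0,0,0.6,-0.4,0.6,0,0,0,0,0.6,-0.4,0.6,0,0,0,0,0.6,-0.4,0.6,0]

```text
clock: 26.3
tcp_pos: [0.4854, 0.0172, 0.0377]
tcp_rot: [2.287, 2.152, 0.001]
force: [4.2, -1.5, 1.2]
opening: 0.0114
```

```bash
python3 st.py
```

```text
26.3 [485.4472  17.2256  37.705 ] 0.011419577385074568 [ 4.2024 -1.5048  1.1689] [-0.3576 -1.1164  0.2323] -0.13418969586261767
yaw 86.50574773572349 [ 0.0011 -0.0002 -1.    ]
```

Request:
move_arm:
  commands: [0,0,0,0.6,-0.2,0,0,0,0,0,0.6,-0.2,0,0.2,0,0,0,0.6,-0.2,0,0.4,0,0,0,0.6,-0.2,0,0.4,0,0,0,0.6,-0.2,0,0.4]

```text
clock: 26.92
tcp_pos: [0.484, 0.0175, 0.0375]
tcp_rot: [-2.287, -2.151, 0.002]
force: [0.3, -0.2, 0.3]
opening: 0.0331
```

Request:
move_arm:
  commands: [0,0,0,0,0,10,0.4,0,0,0,0,0,25,0.4,0,0,0,0,0,50,0.4,0,0,0,0,0,80,0.4,0,0,0,0,0,120,0.4]

```text
clock: 27.55
tcp_pos: [0.4844, 0.0173, 0.1589]
tcp_rot: [-2.287, -2.151, 0.002]
force: [0.6, 0.1, 0.2]
opening: 0.0349
```

```bash
python3 st.py; python3 - <<'E'
from h import *
np.set_printoptions(precision=4,suppress=True)
out=[]
for n,x0,y0 in(("side",285,140),("scene",280,130)):
    c=cap(n);a=c["color"][y0:y0+90,x0:x0+90][...,::-1];out.append(cv2.resize(a,None,fx=4.4,fy=4.4,interpolation=2))
c=cap("wrist");cv2.imwrite("pics/w6.png",c["color"][...,::-1])
q=cloud(c);m=(abs(q[...,0]-.485)<.04)&(abs(q[...,1]-.018)<.04)&(q[...,2]>.095)&(q[...,2]<.115)
p=q[m];print(m.sum(),np.median(p,0),cv2.minAreaRect((p[:,:2]*1000).astype(np.float32)))
c=cap("side");q=cloud(c);m=(abs(q[...,0]-.485)<.03)&(abs(q[...,1]-.018)<.03)&(q[...,2]>.07)&(q[...,2]<.115);p=q[m];print(m.sum(),p.min(0),p.max(0),np.percentile(p[:,2],[50,90,98]))
cv2.imwrite("pics/f1.png",np.hstack(out))
E
```

```text
27.55 [484.4026  17.3034 158.8868] 0.034897975431873535 [0.5796 0.1169 0.2265] [-0.0173 -0.1623  0.0341] -0.13426292636501175
yaw 86.49480453325567 [-0.0019  0.0005 -1.    ]
824 [0.4839 0.0194 0.1019] ((483.7072448730469, 18.144287109375), (39.82238006591797, 11.360638618469238), 86.50102233886719)
83 [0.4778 0.0011 0.07  ] [0.5032 0.0416 0.1045] [0.0956 0.1035 0.1041]
```

View pics/f1.png

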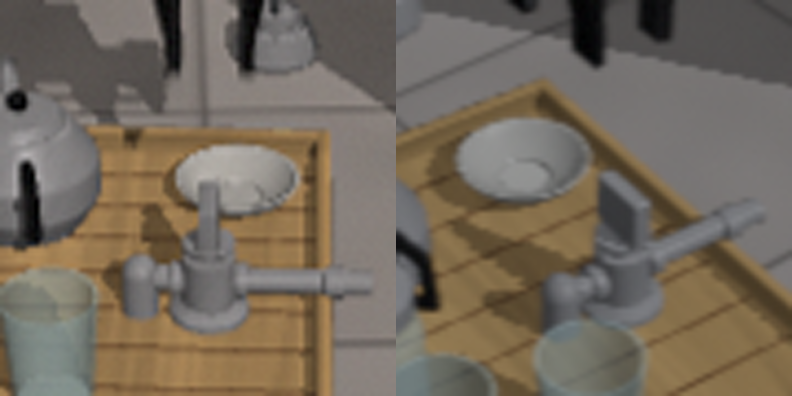

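The plug stands upright in the cock. The bar yaw is 86.5°, square to the pipe's −3.5°, and its top is at 102 mm, so it sits about 3 mm below first contact. I'll do a final check of the bystanders and hand in.

```bash
python3 - <<'E'
from h import *
c=cap("side");a=c["color"].astype(int);b=cv2.imread("pics/side0.png")[...,::-1].astype(int)
for nm,(x0,y0,x1,y1) in dict(glasses=(245,190,310,250),orange=(295,255,405,340)).items():
    d=abs(a-b).max(2)[y0:y1,x0:x1];print(nm,(d>40).sum())
c=cap("scene");a=c["color"].astype(int);b=cv2.imread("pics/scene0.png")[...,::-1].astype(int)
for nm,(x0,y0,x1,y1) in dict(teapotjarglass=(240,155,292,270),dish=(290,155,325,180),timer=(262,118,290,140),orange=(380,215,500,310)).items():
    d=abs(a-b).max(2)[y0:y1,x0:x1];print(nm,(d>40).sum())
print(ctrl.read_state()["force"]);print(ctrl.sign_off())
E
```

```text
glasses 0
orange 366
teapotjarglass 3
dish 0
timer 8
orange 146
[ 0.17175603 -0.05234379 -0.54083591]
the job is handed in; nothing more can be done
None
```

The drain is shut. I took the grey steel plug from the stand and set it upright in the cock, in line with the pipe. I then turned it about 90° while pressing with roughly 8–12 N, let go, backed off and handed the job in at about 28 s.

**Grasp:** The first grasp closed on air. The wrist-camera depth showed the fingers ending about 37 mm short of the reported TCP. I allowed for that and the second grasp held.

**Seating:** The plug first met the wall about 26 mm below the rim and sank about 3 mm more as it turned. It was resisting with about 0.34 N·m at the end.

**Last checks:** After release the bar measured 86.5° against the pipe's −3.5°, so it is square across. The plug stayed upright with its top at 102 mm.

**Bystanders:** The teapot, jar, glasses, dish and timer show almost no image change. The region around the stand did change. I put that down to the plug being gone and to shadows; the orange look-alikes looked unmoved after the missed grasp, but I took no closer look at the end.

**Not tested:**
- I did not tug the plug to test how tight it is.
- The force was read once per call, so a short peak between readings could have gone unseen. The highest reading was about 12 N with the plug's weight allowed for.

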